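Unstack the gear set into its nests

TASK

Take the two stacks of gearbox gears apart and lay each of the five gears, hub up, in the wooden nest whose round recess is made for its size, so that it lies flat on the bottom of the recess. Every gear has its own nest; set the gears down, do not drop them.

Things in the scene. Friction and masses are not known exactly. Their poses are not given: they have to be found in the camera images.
- gear_100: loose steel gear, the largest, six small round web holes: 100 mm over the teeth, toothed disc 14 mm thick, with a round hub 26 mm across rising 28 mm from its top face (whole gear 42 mm high, about 0.7 kg). Grip it by the hub from above. Origin: centre of its flat underside; z up along the bore. Starts hub up in one of two stacks (of 3 and 2) on fixed wood blocks 30 mm high, smaller gears loose on the hubs of larger ones
- gear_86: loose steel gear, the second largest, six small round web holes: 86 mm over the teeth, toothed disc 14 mm thick, with a round hub 26 mm across rising 28 mm from its top face (whole gear 42 mm high, about 0.52 kg). Grip it by the hub from above. Origin: centre of its flat underside; z up along the bore. Starts hub up in one of two stacks (of 3 and 2) on fixed wood blocks 30 mm high, smaller gears loose on the hubs of larger ones
- gear_68: loose steel gear, the middle size, plain web: 68 mm over the teeth, toothed disc 14 mm thick, with a round hub 26 mm across rising 28 mm from its top face (whole gear 42 mm high, about 0.34 kg). Grip it by the hub from above. Origin: centre of its flat underside; z up along the bore. Starts hub up in one of two stacks (of 3 and 2) on fixed wood blocks 30 mm high, smaller gears loose on the hubs of larger ones
- gear_54: loose steel gear, the second smallest, plain web: 54 mm over the teeth, toothed disc 14 mm thick, with a round hub 26 mm across rising 28 mm from its top face (whole gear 42 mm high, about 0.24 kg). Grip it by the hub from above. Origin: centre of its flat underside; z up along the bore. Starts hub up in one of two stacks (of 3 and 2) on fixed wood blocks 30 mm high, smaller gears loose on the hubs of larger ones
- gear_40: loose steel gear, the smallest: 40 mm over the teeth, toothed disc 14 mm thick, with a round hub 26 mm across rising 28 mm from its top face (whole gear 42 mm high, about 0.16 kg). Grip it by the hub from above. Origin: centre of its flat underside; z up along the bore. Starts hub up in one of two stacks (of 3 and 2) on fixed wood blocks 30 mm high, smaller gears loose on the hubs of larger ones
- nest_100: fixed square light-wood plate, 132 x 132 x 12 mm, with a round recess 118 mm across and 8 mm deep in its top: the nest of the 100 mm gear, which lies in it with 9 mm to spare all round. Origin: centre of its underside on the bench; z up; the recess is concentric, its floor 4 mm above the origin
- nest_86: fixed square light-wood plate, 118 x 118 x 12 mm, with a round recess 104 mm across and 8 mm deep in its top: the nest of the 86 mm gear, which lies in it with 9 mm to spare all round. Origin: centre of its underside on the bench; z up; the recess is concentric, its floor 4 mm above the origin
- nest_68: fixed square light-wood plate, 100 x 100 x 12 mm, with a round recess 86 mm across and 8 mm deep in its top: the nest of the 68 mm gear, which lies in it with 9 mm to spare all round. Origin: centre of its underside on the bench; z up; the recess is concentric, its floor 4 mm above the origin
- nest_54: fixed square light-wood plate, 86 x 86 x 12 mm, with a round recess 72 mm across and 8 mm deep in its top: the nest of the 54 mm gear, which lies in it with 9 mm to spare all round. Origin: centre of its underside on the bench; z up; the recess is concentric, its floor 4 mm above the origin
- nest_40: fixed square light-wood plate, 72 x 72 x 12 mm, with a round recess 58 mm across and 8 mm deep in its top: the nest of the 40 mm gear, which lies in it with 9 mm to spare all round. Origin: centre of its underside on the bench; z up; the recess is concentric, its floor 4 mm above the origin
Mind the look-alikes: they are no part of the job. What is shaped like the gear_100 but red or white is not meant. Leave any yellow look-alike of the nest_100 alone.

How it is judged:
By the outcome, as a careful person would: the job done as asked, in the order asked, and still so for the second after the job is handed in, with the robot touching nothing.
It also fails if it takes over 120 s, if anything falls off the work surface, if the arm or the gripper's body presses on something with over 40 N, if the wrist force passes 120 N, or if a joint passes its speed limit or range.

ROBOT

A 6-joint arm with a two-finger parallel gripper is mounted at the origin on the work surface. World frame = base frame: x ahead of the robot, y to its left, z up, the work surface at z = 0. Lengths are in m, angles in rad, forces in N, time in s.
With the tool pointing down it reaches from about 0.275 to 0.725 m from the base axis. Payload 5.6 kg.
Tool frame: the origin (TCP) lies between the finger pads; the fingertips stand 19 mm ahead of it and the grasp point (between the pads) is the TCP; z points along the fingers, y is the line along which they close (so a half turn about z gives the same grasp; the last joint's range is limited). The gripper opens to 85 mm and grips with 20 to 120 N. Pads are 22 mm wide; open, the fingers measure 114 mm over their backs; the gripper's body (76 mm by 85 mm) begins 54 mm behind the grasp point. The pads swing forward as they close: fully open they stand 13 mm farther back than shut.
Start: joints at [1.549, 0.255, 0.108, 0, -1.424, -0.285], TCP at [0.166, 0.524, 0.25] pointing down, gripper open.
Joint ranges: [-2.95, 2.95], [-1.21, 1.97], [-1.09, 1.5], [-2.87, 1.71], [-2.94, -0.07], [-3.05, 3.05]. Speed limits (rad/s): [2.57, 2.57, 3.14, 3.14, 3.14, 3.14].

INTERFACE

Orientations are given as a unit quaternion [w, x, y, z].
In Python, from workcell import manip gives the robot as it stands. The module is installed in compiled form; this text tells all that it offers.
- The arm moves only by the tool move_arm, never from a script. Its argument "deltas" is a list that holds one entry, the list of rows, each a list of 5 numbers: the shift along the tool's x, y, z in cm, then the turn about the tool's z in degrees, then the closure in counts, from 0 (fully open) to 255 (shut). A call has 1 to 12 rows; each row is the pose to reach, as a shift and turn from the pose commanded when the call began, along the tool's axes at that moment; what a row does not reach only later rows make up. A row lasts 1/12 s, in which the tool goes at most 41.7 mm and 7.16 degrees, less where a joint would pass 70% of its speed; a pose out of reach is approached as far as the arm can. A call with a gripper value outside its range is refused whole. The fingers move at their own pace and stop on an object; "force" is the grip in N (left out, the last holds). Time passes only in rows, so rows that repeat a pose let the fingers close. It gives the time, the measured TCP pose, the force, the opening and the grip force at its end, in the units of the state.
- manip.get_state(): the state, without advancing time (a new reading comes with each control period).
- manip.snapshot(name): name is "scene" or "top"; returns the picture (400x640x3 uint8, red, green, blue); there is no depth.
- manip.camera_model(name): a dict with "K" (3x3 intrinsics, pixels), "k1" (the pictures are not rectified: a ray, as slopes to the right and down, at radius r is drawn at 1 + k1 r^2 times it, then the intrinsics apply), "world_from_camera" (4x4, takes a point from camera to world coordinates). Camera axes: x right, y down, z forward; pixel columns grow to the right and rows downward; lengths in m; the calibration is good to about 2 mm. A picture is of the moment at which its call begins. camera_model takes no time and is no camera call.
- manip.sign_off(): hands the job in; it is judged then, once.
The state is a dict: "t": time; "qpos": joint angles; "qd": joint speeds; "effort": joint torques, N m; "position": TCP position; "ee_rot": TCP orientation; "contact_force": force on the tool from outside, world axes, zero at the start; "ft_torque": the same for the moment, N m; "opening": finger opening in m; "finger_force": force on a finger pad.
Only numpy, scipy, OpenCV 4.12 (cv2) and the standard library are available. Lean on these libraries where they do the work, as an engineer would, in place of code of your own. Each camera call takes 0.05 s, during which the arm holds its last target. There are 200 camera calls.

## Working session

There is one attempt and no reset: what is moved stays moved. The work goes in short steps, Python scripts to look and compute and a tool call to move; the robot and the scene stay as the last step left them, time stands still between calls to the robot, and variables do not carry over. Pictures are saved under pics/ and viewed, at most 14 in all, crops included, and the job is handed in when it is done.

Besides the shell and the picture viewer there is one more tool, called after "Emit:" as name([rows], argument=value, ...), one row to a line, values as JSON. move_arm: Moves the arm, as the interface text tells. Its arguments: {"type":"object","properties":{"deltas":{"type":"array"},"force":{"type":"number"}},"required":["deltas"]}

```bash
mkdir -p pics; python3 - <<'E'
from workcell import manip
import cv2
print(manip.get_state())
for n in("scene","top"):
    cv2.imwrite(f"pics/{n}0.png",manip.snapshot(n)[:,:,::-1]); print(manip.camera_model(n))
E
```

```text
{'t': 0.0, 'qpos': array([ 1.54859607e+00,  2.55738757e-01,  1.06982782e-01, -4.99400030e-04,
       -1.42387022e+00, -2.84579677e-01]), 'qd': array([ 0.00193333, -0.00062957,  0.00010335, -0.00245019, -0.00012287,
        0.00114899]), 'effort': array([ 3.11557988e-04, -3.86634421e+01,  2.37937814e+01,  5.36491290e+00,
       -6.14157761e-03,  1.08356963e-05]), 'position': array([0.16590106, 0.52389714, 0.24938772]), 'ee_rot': array([ 9.39380155e-04,  9.88252743e-01, -1.52825449e-01, -1.25167892e-04]), 'contact_force': array([ 0.335529  , -0.2099626 ,  0.49013487]), 'ft_torque': array([-0.02402961, -0.00613357, -0.00586165]), 'finger_force': 0.0, 'opening': 0.08533725795395188}
{'K': array([[376.86767152,   0.        , 316.63947416],
       [  0.        , 376.86767152, 198.96579238],
       [  0.        ,   0.        ,   1.        ]]), 'k1': -0.06374376677641666, 'world_from_camera': array([[-0.44297962,  0.60102848, -0.66523216,  1.38687926],
       [ 0.89632042,  0.280793  , -0.34316905,  0.44042758],
       [-0.01946184, -0.74827806, -0.66309967,  0.98937275],
       [ 0.        ,  0.        ,  0.        ,  1.        ]])}
{'K': array([[502.17913216,   0.        , 332.69521609],
       [  0.        , 502.17913216, 198.7840745 ],
       [  0.        ,   0.        ,   1.        ]]), 'k1': -0.08085223316177484, 'world_from_camera': array([[-0.0039801 , -0.9960061 ,  0.08919643,  0.39305745],
       [-0.99988482,  0.00527018,  0.01423245, -0.01432909],
       [-0.01464569, -0.08912951, -0.99591236,  1.38377297],
       [ 0.        ,  0.        ,  0.        ,  1.        ]])}
```

View pics/scene0.png

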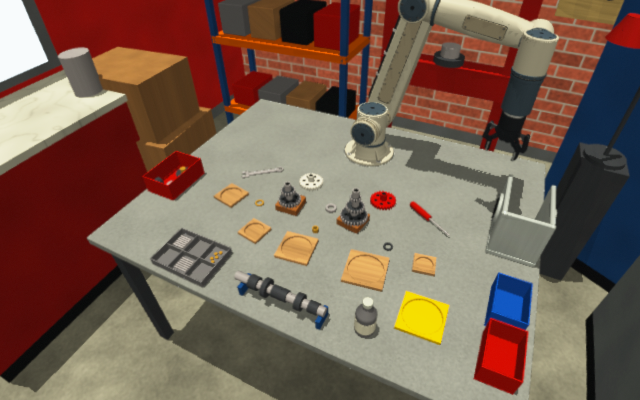

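View pics/top0.png

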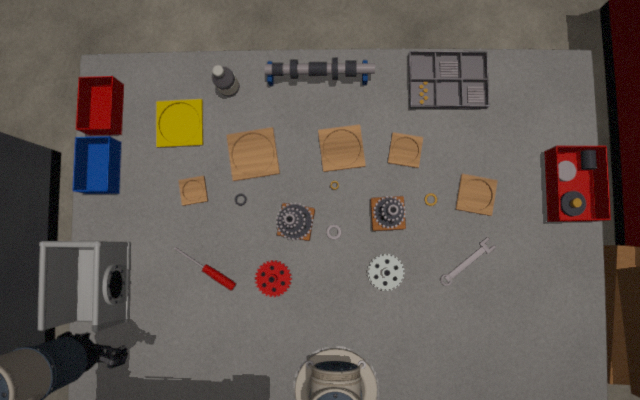

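```bash
cat > h.py <<'E'
import numpy as np, cv2
from workcell import manip
def ray(n,uv):
    m=manip.camera_model(n);K=m["K"];p=np.array([(uv[0]-K[0,2])/K[0,0],(uv[1]-K[1,2])/K[1,1]])
    s=cv2.undistortPoints(np.array([[uv]],float),K,np.array([m["k1"],0,0,0,0.]))[0,0]
    T=m["world_from_camera"];return T[:3,3],T[:3,:3]@[s[0],s[1],1]
def world(n,uv,z):
    o,d=ray(n,uv);return o+d*(z-o[2])/d[2]
def pix(n,P):
    m=manip.camera_model(n);T=np.linalg.inv(m["world_from_camera"])
    return cv2.projectPoints(np.array([P],float),cv2.Rodrigues(T[:3,:3])[0],T[:3,3],m["K"],np.array([m["k1"],0,0,0,0.]))[0][0,0]
def crop(n,u,v,w,h,f,name):
    im=manip.snapshot(n)[:,:,::-1][v:v+h,u:u+w]
    cv2.imwrite("pics/"+name,cv2.resize(im,None,fx=f,fy=f,interpolation=cv2.INTER_CUBIC))
E
python3 - <<'E'
from h import *
im=cv2.imread("pics/top0.png");hsv=cv2.cvtColor(im,cv2.COLOR_BGR2HSV)
print(hsv[191,193],hsv[154,253],hsv[148,342])
m=cv2.inRange(hsv,(8,70,90),(22,200,255))
m[:110]=0;m[215:]=0;m[:,:150]=0;m[:,510:]=0
for c in cv2.findContours(m,0,2)[0]:
    if cv2.contourArea(c)>300:
        r=cv2.minAreaRect(c);b=cv2.boxPoints(r)
        W=np.array([world("top",p,.012) for p in b]);e=np.linalg.norm(np.diff(W,axis=0),axis=1)
        print(np.round(r[0],1),np.round(W.mean(0),4),np.round(e[:2],4))
a=cv2.resize(im[170:260,260:430],None,fx=4.5,fy=4.5,interpolation=cv2.INTER_CUBIC)
cv2.imwrite("pics/st.png",a)
s=cv2.imread("pics/scene0.png")[165:245,265:385]
cv2.imwrite("pics/ss.png",cv2.resize(s,None,fx=6,fy=6,interpolation=cv2.INTER_CUBIC))
E
```

```text
[ 15 123 153] [ 15 124 160] [ 15 116 136]
[192.6 190.2] [0.5419 0.3942 0.012 ] [0.0755 0.0747]
[476.4 194.4] [ 0.5261 -0.3903  0.012 ] [0.1031 0.1027]
[405.1 149.6] [ 0.6516 -0.1959  0.012 ] [0.0888 0.0876]
[252.3 153.8] [0.6431 0.2284 0.012 ] [0.1351 0.1346]
[341.2 147.7] [ 0.6581 -0.0189  0.012 ] [0.1198 0.1205]
```

View pics/st.png

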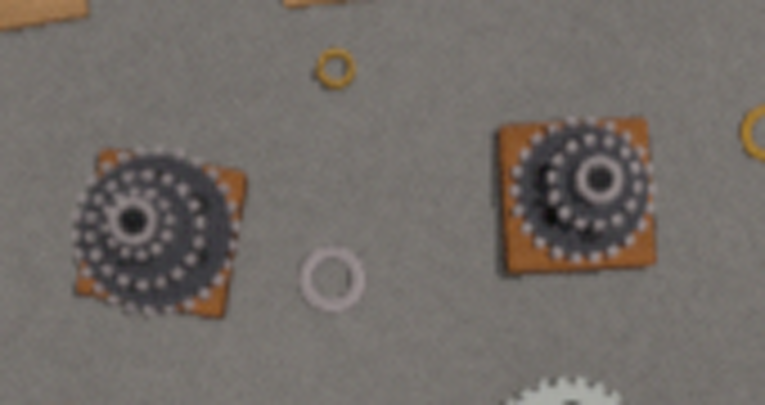

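View pics/ss.png

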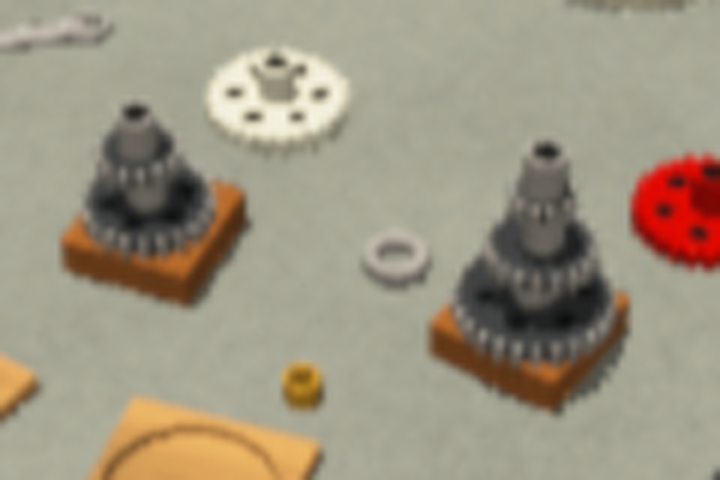

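```bash
cat >> h.py <<'E'
def delta(target,g=None):
    s=manip.get_state();from scipy.spatial.transform import Rotation as R
    q=s["ee_rot"];M=R.from_quat([q[1],q[2],q[3],q[0]]).as_matrix()
    return np.round(M.T@(np.array(target)-s["position"])*100,2)
E
python3 - <<'E'
from h import *
f=lambda x,y,s,u,v:((x+.5)/s-.5+u,(y+.5)/s-.5+v)
for a,b,z in[((132,220),(545,150),.156),((599,179),(135,110),.114)]:
    print(world("top",f(*a,4.5,260,170),z),world("scene",f(*b,6,265,165),z))
print("A100",world("top",f(157,231,4.5,260,170),.044),"B86",world("top",f(584,190,4.5,260,170),.044))
print("A68",world("top",f(147,228,4.5,260,170),.086))
print(delta([world("top",f(132,220,4.5,260,170),.156)[0],world("top",f(132,220,4.5,260,170),.156)[1],.25]))
E
```

```text
[0.45506568 0.11066484 0.156     ] [0.45120486 0.10799545 0.156     ]
[ 0.47901118 -0.14811969  0.114     ] [ 0.47481858 -0.15103584  0.114     ]
A100 [0.45412078 0.10715863 0.044     ] B86 [ 0.47725427 -0.14649352  0.044     ]
A68 [0.45395725 0.10912169 0.086     ]
[4.005e+01 3.067e+01 1.000e-02]
```

Emit:
move_arm([
  [[3.3, 2.6, 0, 0, 0], [6.6, 5.2, 0, 0, 0], [10, 7.7, 0, 0, 0], [13.3, 10.3, 0, 0, 0], [16.6, 12.9, 0, 0, 0], [20, 15.5, 0, 0, 0], [23.3, 18, 0, 0, 0], [26.6, 20.6, 0, 0, 0], [30, 23.2, 0, 0, 0], [33.3, 25.8, 0, 0, 0], [36.6, 28.3, 0, 0, 0], [39.9, 30.9, 0, 0, 0]],
], force=40)

```text
t: 1.1
position: [0.451, 0.1111, 0.2502]
ee_rot: [-0.0, 0.988, -0.153, -0.0]
contact_force: [0.4, 1.6, 0.2]
opening: 0.0851
finger_force: 0.0
```

```bash
python3 - <<'E'
from h import *
print(delta([.453,.109,.149]),manip.get_state()["position"])
crop("scene",300,110,130,130,4.5,"c1.png")
E
```

```text
[ 0.26  0.14 10.12] [0.45098167 0.11112627 0.25017965]
```

View pics/c1.png

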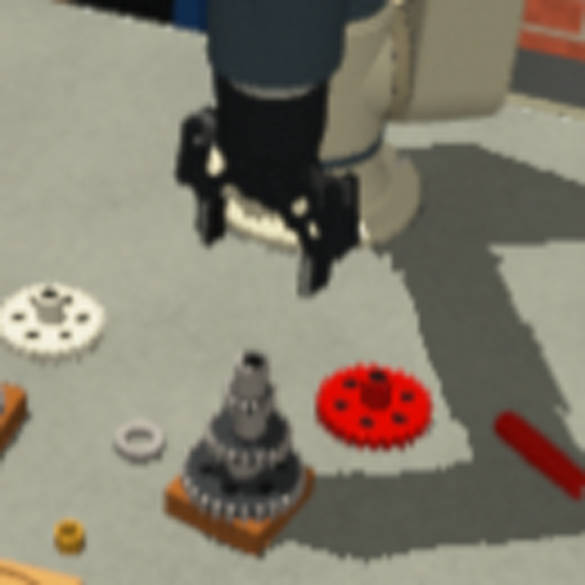

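The gripper stands open above the 3-stack, whose hub top is at crop (253,360). Descending and gripping.

Emit:
move_arm([
  [[0, 0, 3, 0, 0], [0, 0, 6, 0, 0], [0, 0, 8, 0, 0], [0, 0, 9.3, 0, 0], [0, 0, 10.1, 0, 0], [0, 0, 10.1, 0, 0], [0, 0, 10.1, 0, 255], [0, 0, 10.1, 0, 255], [0, 0, 10.1, 0, 255], [0, 0, 10.1, 0, 255], [0, 0, 10.1, 0, 255], [0, 0, 10.1, 0, 255]],
], force=40)

```text
t: 2.15
position: [0.4508, 0.113, 0.15]
ee_rot: [-0.0, 0.988, -0.153, 0.001]
contact_force: [0.4, -1.2, 3.6]
opening: 0.0245
finger_force: 39.6
```

Emit:
move_arm([
  [[0, 0, -0.5, 0, 255], [0, 0, -1.5, 0, 255], [0, 0, -3, 0, 255], [0, 0, -5, 0, 255], [0, 0, -7, 0, 255], [0, 0, -9, 0, 255], [0, 0, -10, 0, 255], [0, 0, -10, 0, 255]],
])

```text
t: 2.82
position: [0.4515, 0.1136, 0.2518]
ee_rot: [-0.001, 0.988, -0.153, 0.002]
contact_force: [-0.4, 0.6, -1.4]
opening: 0.0247
finger_force: 39.3
```

```bash
python3 - <<'E'
from h import *
print(delta([.542,.394,.25]),manip.get_state()["position"])
a=manip.snapshot("scene")[110:240,280:410,::-1];b=manip.snapshot("top")[140:270,230:360,::-1]
cv2.imwrite("pics/c2.png",cv2.resize(np.hstack([a,b]),None,fx=3,fy=3,interpolation=cv2.INTER_CUBIC))
E
```

```text
[  0.16 -29.46   0.28] [0.45150313 0.11360682 0.25184504]
```

View pics/c2.png

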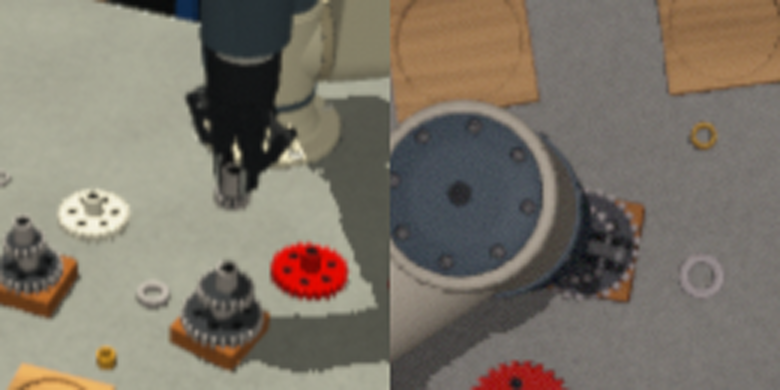

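Emit:
move_arm([
  [[0, -3, 0, 0, 255], [0, -7, 0, 0, 255], [0.1, -11, 0, 0, 255], [0.1, -15, 0, 0, 255], [0.1, -19, 0, 0, 255], [0.2, -23, 0, 0, 255], [0.2, -26.5, 0, 0, 255], [0.2, -28.7, 0, 0, 255], [0.2, -29.5, 0, 0, 255], [0.2, -29.5, 4, 0, 255], [0.2, -29.5, 8, 0, 255], [0.2, -29.5, 12, 0, 255]],
])

```text
t: 3.92
position: [0.5408, 0.3933, 0.1269]
ee_rot: [0.0, 0.988, -0.153, -0.0]
contact_force: [-0.3, 0.8, -2.7]
opening: 0.0249
finger_force: 39.8
```

Emit:
move_arm([
  [[0, 0, 2, 0, 255], [0, 0, 4, 0, 255], [0, 0, 5, 0, 255], [0, 0, 5, 0, 255], [0, 0, 5, 0, 255]],
])

```text
t: 4.33
position: [0.5416, 0.3933, 0.0793]
ee_rot: [0.0, 0.988, -0.153, -0.0]
contact_force: [-0.3, -0.1, -0.8]
opening: 0.0247
finger_force: 39.6
```

```bash
python3 - <<'E'
from h import *
print(delta([.542,.394,.04]),manip.get_state()["position"])
a=manip.snapshot("scene")[220:300,380:470,::-1]
cv2.imwrite("pics/c3.png",cv2.resize(a,None,fx=6,fy=6,interpolation=cv2.INTER_CUBIC))
E
```

```text
[ 0.02 -0.08  3.93] [0.54155113 0.39332104 0.0793106 ]
```

View pics/c3.png

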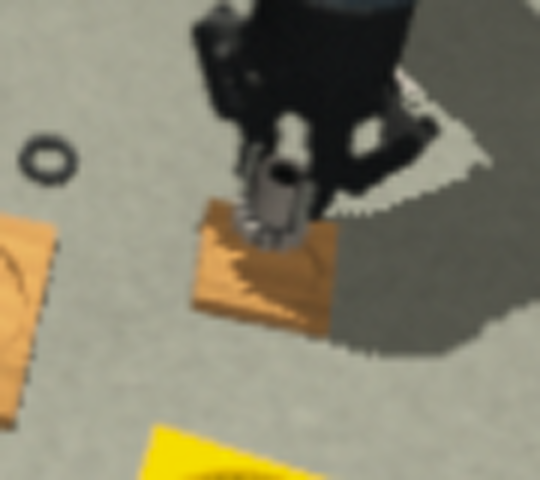

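Emit:
move_arm([
  [[0, -0.1, 1.5, 0, 255], [0, -0.1, 2.8, 0, 255], [0, -0.1, 3.5, 0, 255], [0, -0.1, 3.7, 0, 255], [0, -0.1, 3.8, 0, 255], [0, -0.1, 3.9, 0, 255], [0, -0.1, 3.9, 0, 255], [0, -0.1, 3.9, 0, 255]],
])

```text
t: 5.05
position: [0.5421, 0.395, 0.0411]
ee_rot: [-0.001, 0.988, -0.153, 0.0]
contact_force: [0.3, 0.2, -2.2]
opening: 0.0247
finger_force: 39.7
```

Emit:
move_arm([
  [[0, 0, 0.05, 0, 255], [0, 0, 0.1, 0, 255], [0, 0, 0.15, 0, 255], [0, 0, 0.2, 0, 255], [0, 0, 0.2, 0, 255]],
])

```text
t: 5.47
position: [0.5422, 0.3949, 0.0401]
ee_rot: [-0.0, 0.988, -0.153, 0.001]
contact_force: [-2.4, -1.1, 7.0]
opening: 0.0251
finger_force: 40.6
```

Emit:
move_arm([
  [[0, 0, 0, 0, 180], [0, 0, 0, 0, 120], [0, 0, 0, 0, 60], [0, 0, 0, 0, 0], [0, 0, 0, 0, 0], [0, 0, -2, 0, 0], [0, 0, -5, 0, 0], [0, 0, -9, 0, 0], [0, 0, -13, 0, 0], [0, 0, -17, 0, 0], [0, 0, -18, 0, 0], [0, 0, -18, 0, 0]],
])

```text
t: 6.47
position: [0.5435, 0.3958, 0.2237]
ee_rot: [-0.004, 0.988, -0.153, 0.003]
contact_force: [0.0, -0.7, -0.6]
opening: 0.0853
finger_force: 0.0
```

```bash
python3 - <<'E'
from h import *
print(delta([.453,.109,.17]),manip.get_state()["position"])
a=manip.snapshot("scene")[150:290,310:450,::-1]
cv2.imwrite("pics/c4.png",cv2.resize(a,None,fx=4,fy=4,interpolation=cv2.INTER_CUBIC))
E
```

```text
[1.000e-02 3.012e+01 5.120e+00] [0.54345491 0.395828   0.2236585 ]
```

View pics/c4.png

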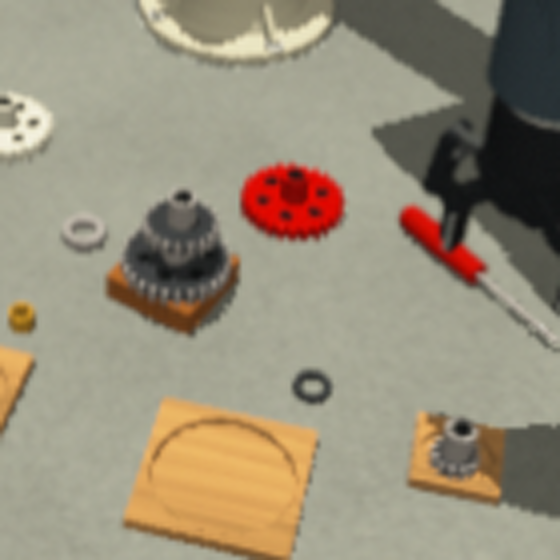

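```bash
python3 - <<'E'
from h import *
w=world("scene",((184.5)/4-.5+310,(195.5)/4-.5+150),.114)+[.002,.0014,0];print(w)
print(delta([w[0],w[1],.15]))
print("40",world("scene",((461.5)/4-.5+310,(426)/4-.5+150),.046))
E
```

```text
[0.45010168 0.11112692 0.114     ]
[-0.23 29.91  6.92]
40 [0.54112962 0.39077669 0.046     ]
```

Emit:
move_arm([
  [[0, 3, 0, 0, 0], [0, 7, 0, 0, 0], [-0.1, 11, 0, 0, 0], [-0.1, 15, 0, 0, 0], [-0.1, 19, 0, 0, 0], [-0.2, 23, 0, 0, 0], [-0.2, 27, 0, 0, 0], [-0.2, 29.2, 0, 0, 0], [-0.2, 30, 0, 0, 0], [-0.2, 30, 3, 0, 0], [-0.2, 30, 6, 0, 0], [-0.2, 30, 6.7, 0, 0]],
])

```text
t: 7.52
position: [0.4463, 0.1083, 0.1462]
ee_rot: [0.002, 0.988, -0.153, -0.004]
contact_force: [-1.0, -0.7, -1.5]
opening: 0.086
finger_force: 0.0
```

Emit:
move_arm([
  [[0, 0, 2, 0, 0], [0, 0, 3.5, 0, 0], [0, 0, 4.5, 0, 0], [0, 0, 4.5, 0, 0], [0, 0, 4.5, 0, 0]],
])

```text
t: 7.93
position: [0.4494, 0.1095, 0.1062]
ee_rot: [0.001, 0.988, -0.152, -0.0]
contact_force: [0.1, -0.6, 0.1]
opening: 0.0853
finger_force: 0.0
```

Emit:
move_arm([
  [[0.1, 0, -0.1, 0, 0], [0.1, 0, -0.1, 0, 150], [0.1, 0, -0.1, 0, 255], [0.1, 0, -0.1, 0, 255], [0.1, 0, -0.1, 0, 255], [0.1, 0, -0.1, 0, 255], [0.1, 0, -0.1, 0, 255], [0.1, 0, -0.1, 0, 255]],
], force=50)

```text
t: 8.6
position: [0.4507, 0.1093, 0.1078]
ee_rot: [-0.0, 0.988, -0.153, 0.001]
contact_force: [0.2, 0.8, 3.3]
opening: 0.0246
finger_force: 49.1
```

Emit:
move_arm([
  [[0, 0, -0.5, 0, 255], [0, 0, -1.5, 0, 255], [0, 0, -3, 0, 255], [0, 0, -5, 0, 255], [0, 0, -7, 0, 255], [0, 0, -9, 0, 255], [0, 0, -11, 0, 255], [0, 0, -13, 0, 255], [0, 0, -13, 0, 255]],
])

```text
t: 9.35
position: [0.4516, 0.1092, 0.2408]
ee_rot: [-0.001, 0.988, -0.153, 0.002]
contact_force: [0.9, -0.7, -1.6]
opening: 0.0246
finger_force: 49.4
```

```bash
python3 - <<'E'
from h import *
print(delta([.526,-.390,.2]),manip.get_state()["position"])
E
```

```text
[22.15 45.36  4.04] [0.45157789 0.10922338 0.24084775]
```

Emit:
move_arm([
  [[1.2, 2.5, 0, 0, 255], [2.9, 6, 0, 0, 255], [4.6, 9.5, 0, 0, 255], [6.3, 13, 0, 0, 255], [8, 16.5, 0, 0, 255], [9.7, 20, 0, 0, 255], [11.4, 23.5, 0, 0, 255], [13.1, 27, 0, 0, 255], [14.8, 30.5, 0, 0, 255], [16.5, 34, 0, 0, 255], [18.2, 37.5, 0, 0, 255], [19.9, 41, 0, 0, 255]],
])

```text
t: 10.35
position: [0.5153, -0.3435, 0.2353]
ee_rot: [-0.001, 0.988, -0.153, -0.002]
contact_force: [0.5, 0.5, -3.2]
opening: 0.0241
finger_force: 49.6
```

Emit:
move_arm([
  [[1.6, 3.2, 0, 0, 255], [2.2, 4.4, 0, 0, 255], [2.2, 4.4, 3, 0, 255], [2.2, 4.4, 7, 0, 255], [2.2, 4.4, 11, 0, 255], [2.2, 4.4, 15, 0, 255], [2.2, 4.4, 17, 0, 255], [2.2, 4.4, 17, 0, 255], [2.2, 4.4, 17, 0, 255]],
])

```text
t: 11.1
position: [0.5226, -0.3901, 0.0655]
ee_rot: [-0.0, 0.988, -0.153, -0.002]
contact_force: [0.7, 0.3, -2.5]
opening: 0.0241
finger_force: 49.9
```

```bash
python3 - <<'E'
from h import *
print(delta([.526,-.390,.040]),manip.get_state()["position"])
a=manip.snapshot("scene")[140:220,200:310,::-1]
cv2.imwrite("pics/c5.png",cv2.resize(a,None,fx=6,fy=6,interpolation=cv2.INTER_CUBIC))
E
```

```text
[ 0.33 -0.11  2.55] [ 0.52257428 -0.39011809  0.06548088]
```

View pics/c5.png

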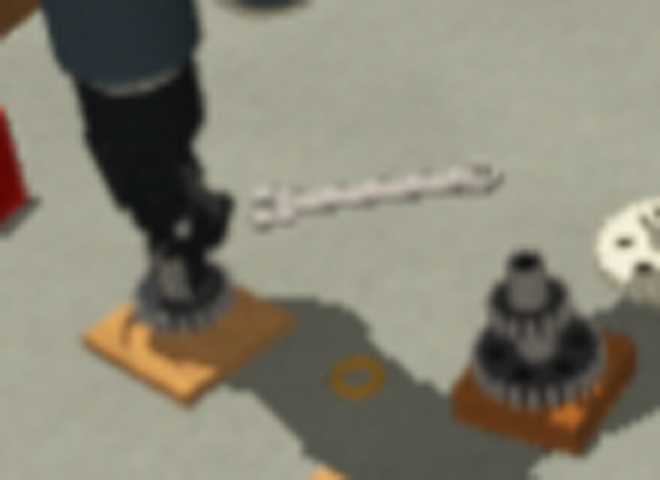

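gear_68 hangs over nest_68 (crop (185,300) over nest centre (190,345)); lowering it.

Emit:
move_arm([
  [[0.2, -0.1, 1, 0, 255], [0.2, -0.1, 1.9, 0, 255], [0.2, -0.1, 2.2, 0, 255], [0.2, -0.1, 2.4, 0, 255], [0.2, -0.1, 2.5, 0, 255], [0.2, -0.1, 2.5, 0, 255]],
])

```text
t: 11.65
position: [0.5261, -0.3902, 0.0424]
ee_rot: [0.0, 0.988, -0.153, 0.0]
contact_force: [-0.1, -1.0, -2.7]
opening: 0.0248
finger_force: 49.9
```

Emit:
move_arm([
  [[0, 0, 0.1, 0, 255], [0, 0, 0.2, 0, 255], [0, 0, 0.25, 0, 255], [0, 0, 0.3, 0, 255], [0, 0, 0.3, 0, 255]],
])

```text
t: 12.07
position: [0.5262, -0.3902, 0.0399]
ee_rot: [0.0, 0.988, -0.153, 0.0]
contact_force: [-1.5, 1.7, 1.1]
opening: 0.0246
finger_force: 50.4
```

Emit:
move_arm([
  [[0, 0, 0.05, 0, 255], [0, 0, 0.05, 0, 180], [0, 0, 0, 0, 120], [0, 0, 0, 0, 60], [0, 0, 0, 0, 0], [0, 0, 0, 0, 0], [0, 0, -2, 0, 0], [0, 0, -5, 0, 0], [0, 0, -9, 0, 0], [0, 0, -13, 0, 0], [0, 0, -15, 0, 0], [0, 0, -15, 0, 0]],
])

```text
t: 13.07
position: [0.5282, -0.3921, 0.1964]
ee_rot: [0.003, 0.988, -0.153, 0.005]
contact_force: [-0.2, -0.8, 0.6]
opening: 0.0853
finger_force: 0.0
```

```bash
python3 - <<'E'
from h import *
print(manip.get_state()["position"])
a=manip.snapshot("scene")[140:240,210:390,::-1]
cv2.imwrite("pics/c6.png",cv2.resize(a,None,fx=4.4,fy=4.4,interpolation=cv2.INTER_CUBIC))
cv2.imwrite("pics/top1.png",manip.snapshot("top")[:,:,::-1])
E
```

```text
[ 0.52820593 -0.39210328  0.1963661 ]
```

View pics/c6.png

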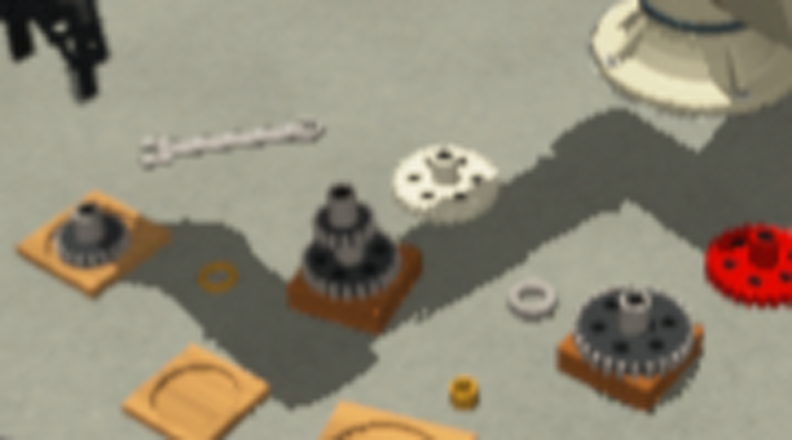

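gear_68 lies in its nest (crop (88,235)); stack B hub top at (341,192), gear_100 hub top at (636,297).

```bash
python3 - <<'E'
from h import *
f=lambda x,y:((x+.5)/4.4-.5+210,(y+.5)/4.4-.5+140)
b=[.002,.0014,0]
print("54",world("scene",f(341,192),.114)+b,"100",world("scene",f(636,297),.072)+b,"68",world("scene",f(88,210),.046)+b)
print(delta([.477,-.149,.15]))
E
```

```text
54 [ 0.47846826 -0.14856704  0.114     ] 100 [0.45112749 0.10812738 0.072     ] 68 [ 0.52603465 -0.38891225  0.046     ]
[-12.02 -21.51   4.01]
```

Emit:
move_arm([
  [[-1.4, -2.5, 0, 0, 0], [-3.3, -6, 0, 0, 0], [-5.2, -9.5, 0, 0, 0], [-7.2, -13, 0, 0, 0], [-9.1, -16.5, 0, 0, 0], [-11, -20, 0, 0, 0], [-11.9, -21.5, 0, 0, 0], [-11.9, -21.5, 2, 0, 0], [-11.9, -21.5, 5, 0, 0], [-11.9, -21.5, 7, 0, 0], [-11.9, -21.5, 8, 0, 0], [-11.9, -21.5, 8, 0, 0]],
])

```text
t: 14.17
position: [0.4747, -0.1489, 0.1054]
ee_rot: [0.0, 0.988, -0.153, -0.004]
contact_force: [-1.9, 0.5, -0.1]
opening: 0.0854
finger_force: 0.0
```

Emit:
move_arm([
  [[0, 0, 0.1, 0, 0], [0, 0, 0.1, 0, 0]],
])

```text
t: 14.33
position: [0.4777, -0.1494, 0.1085]
ee_rot: [0.0, 0.988, -0.153, 0.0]
contact_force: [-0.4, 0.8, 0.5]
opening: 0.0854
finger_force: 0.0
```

Emit:
move_arm([
  [[0, 0, 0, 0, 120], [0, 0, 0, 0, 200], [0, 0, 0, 0, 255], [0, 0, 0, 0, 255], [0, 0, 0, 0, 255], [0, 0, 0, 0, 255], [0, 0, 0, 0, 255]],
])

```text
t: 14.92
position: [0.4777, -0.1493, 0.1087]
ee_rot: [0.0, 0.988, -0.153, 0.0]
contact_force: [-0.0, 1.4, 4.0]
opening: 0.0242
finger_force: 49.0
```

Emit:
move_arm([
  [[0, 0, -0.5, 0, 255], [0, 0, -1.5, 0, 255], [0, 0, -3, 0, 255], [0, 0, -5, 0, 255], [0, 0, -7, 0, 255], [0, 0, -9, 0, 255], [0, 0, -10, 0, 255], [0, 0, -10, 0, 255], [0, 0, -10, 0, 255]],
])

```text
t: 15.67
position: [0.4772, -0.149, 0.2076]
ee_rot: [-0.0, 0.988, -0.153, -0.0]
contact_force: [0.3, 0.1, -3.1]
opening: 0.0242
finger_force: 49.2
```

```bash
python3 - <<'E'
from h import *
print(delta([.651,-.196,.040]),manip.get_state()["position"])
E
```

```text
[18.   -0.76 16.75] [ 0.47722572 -0.14902087  0.20760249]
```

Emit:
move_arm([
  [[2, -0.1, 0, 0, 255], [5.5, -0.2, 0, 0, 255], [9, -0.4, 0, 0, 255], [12.5, -0.5, 0, 0, 255], [15.5, -0.7, 0, 0, 255], [17.4, -0.8, 0, 0, 255], [18, -0.8, 0, 0, 255], [18, -0.8, 3, 0, 255], [18, -0.8, 6.5, 0, 255], [18, -0.8, 10, 0, 255], [18, -0.8, 13, 0, 255], [18, -0.8, 14, 0, 255]],
])

```text
t: 16.67
position: [0.6468, -0.1948, 0.0607]
ee_rot: [-0.001, 0.988, -0.153, -0.006]
contact_force: [-1.2, 0.7, -4.7]
opening: 0.0243
finger_force: 49.3
```

Emit:
move_arm([
  [[0, 0, 0, 0, 255], [0, 0, 1, 0, 255], [0, 0, 1.8, 0, 255], [0, 0, 2.3, 0, 255], [0, 0, 2.4, 0, 255], [0, 0, 2.4, 0, 255], [0, 0, 2.4, 0, 255]],
])

```text
t: 17.25
position: [0.6519, -0.1962, 0.0451]
ee_rot: [0.0, 0.988, -0.153, 0.001]
contact_force: [0.0, -0.6, -1.6]
opening: 0.0244
finger_force: 49.4
```

Emit:
move_arm([
  [[0, 0, 0.2, 0, 255], [0, 0, 0.35, 0, 255], [0, 0, 0.4, 0, 255], [0, 0, 0.45, 0, 255], [0, 0, 0.5, 0, 255], [0, 0, 0.5, 0, 255]],
])

```text
t: 17.75
position: [0.6519, -0.196, 0.0409]
ee_rot: [0.0, 0.988, -0.153, 0.001]
contact_force: [-2.6, 2.3, 5.9]
opening: 0.0244
finger_force: 50.4
```

Emit:
move_arm([
  [[0, 0, 0, 0, 180], [0, 0, 0, 0, 120], [0, 0, 0, 0, 60], [0, 0, 0, 0, 0], [0, 0, 0, 0, 0], [0, 0, -2, 0, 0], [0, 0, -5, 0, 0], [0, 0, -9, 0, 0], [0, 0, -12, 0, 0], [0, 0, -14, 0, 0], [0, 0, -14, 0, 0], [0, 0, -14, 0, 0]],
])

```text
t: 18.75
position: [0.6522, -0.1961, 0.1807]
ee_rot: [-0.0, 0.988, -0.153, 0.002]
contact_force: [-0.5, -1.0, -0.5]
opening: 0.0856
finger_force: 0.0
```

```bash
python3 - <<'E'
from h import *
print(delta([.477,-.148,.066]),manip.get_state()["position"])
a=manip.snapshot("scene")[150:270,210:350,::-1];b=manip.snapshot("top")[130:250,360:500,::-1]
cv2.imwrite("pics/c7.png",cv2.resize(np.hstack([a,b]),None,fx=2.8,fy=2.8,interpolation=cv2.INTER_CUBIC))
E
```

```text
[-18.19   0.72  11.42] [ 0.65219083 -0.19611706  0.18074267]
```

View pics/c7.png

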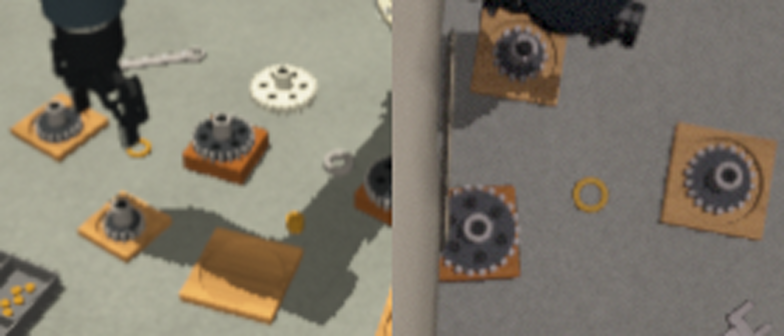

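gear_54 and gear_68 are in their nests; gear_86 stays on its block, hub top at scene crop (221,119), top crop (478,228).

```bash
python3 - <<'E'
from h import *
print(world("scene",(221.5/2.8-.5+210,119.5/2.8-.5+150),.072),world("top",((478.5-392)/2.8-.5+360,228.5/2.8-.5+130),.072))
E
```

```text
[ 0.47668515 -0.14682445  0.072     ] [ 0.4773832  -0.14638463  0.072     ]
```

Emit:
move_arm([
  [[-2, 0.1, 0, 0, 0], [-5.5, 0.2, 0, 0, 0], [-9, 0.3, 0, 0, 0], [-12.5, 0.4, 0, 0, 0], [-15.7, 0.5, 0, 0, 0], [-17.5, 0.6, 0, 0, 0], [-18.2, 0.6, 0, 0, 0], [-18.2, 0.6, 2.5, 0, 0], [-18.2, 0.6, 5.5, 0, 0], [-18.2, 0.6, 8.5, 0, 0], [-18.2, 0.6, 10.5, 0, 0], [-18.2, 0.6, 11.1, 0, 0]],
])

```text
t: 19.85
position: [0.4735, -0.1466, 0.0639]
ee_rot: [0.0, 0.988, -0.153, -0.004]
contact_force: [-0.4, 0.1, -0.7]
opening: 0.0856
finger_force: 0.0
```

Emit:
move_arm([
  [[0, 0, 0.2, 0, 0], [0, 0, 0.3, 0, 0], [0, 0, 0.3, 0, 0], [0, 0, 0.3, 0, 0]],
])

```text
t: 20.18
position: [0.4773, -0.1469, 0.0665]
ee_rot: [-0.0, 0.988, -0.153, 0.001]
contact_force: [0.0, 0.3, 0.4]
opening: 0.0854
finger_force: 0.0
```

Emit:
move_arm([
  [[0, 0, 0, 0, 120], [0, 0, 0, 0, 200], [0, 0, 0, 0, 255], [0, 0, 0, 0, 255], [0, 0, 0, 0, 255], [0, 0, 0, 0, 255], [0, 0, 0, 0, 255]],
], force=70)

```text
t: 20.77
position: [0.4765, -0.1467, 0.0658]
ee_rot: [-0.0, 0.988, -0.153, 0.0]
contact_force: [-1.3, 2.3, 5.3]
opening: 0.0242
finger_force: 68.5
```

Emit:
move_arm([
  [[0, 0, -0.5, 0, 255], [0, 0, -1.5, 0, 255], [0, 0, -3, 0, 255], [0, 0, -5, 0, 255], [0, 0, -7, 0, 255], [0, 0, -9, 0, 255], [0, 0, -10, 0, 255], [0, 0, -10, 0, 255], [0, 0, -10, 0, 255]],
])

```text
t: 21.52
position: [0.4756, -0.1465, 0.1643]
ee_rot: [-0.0, 0.988, -0.153, -0.001]
contact_force: [-0.8, -0.2, -5.2]
opening: 0.0242
finger_force: 68.9
```

```bash
python3 - <<'E'
from h import *
print(delta([.6575,-.019,.040]),manip.get_state()["position"])
E
```

```text
[ 13.5  -17.65  12.42] [ 0.47559524 -0.1464787   0.16427284]
```

Emit:
move_arm([
  [[1.4, -1.8, 0, 0, 255], [3.6, -4.7, 0, 0, 255], [5.9, -7.7, 0, 0, 255], [8.2, -10.7, 0, 0, 255], [10.5, -13.7, 0, 0, 255], [12.5, -16.3, 0, 0, 255], [13.5, -17.6, 0, 0, 255], [13.5, -17.6, 2, 0, 255], [13.5, -17.6, 5, 0, 255], [13.5, -17.6, 8, 0, 255], [13.5, -17.6, 10, 0, 255], [13.5, -17.6, 10, 0, 255]],
])

```text
t: 22.52
position: [0.6526, -0.0199, 0.0565]
ee_rot: [0.001, 0.988, -0.153, -0.008]
contact_force: [-2.1, -0.8, -7.0]
opening: 0.024
finger_force: 69.3
```

Emit:
move_arm([
  [[0, 0, 0.5, 0, 255], [0, 0, 1.2, 0, 255], [0, 0, 1.7, 0, 255], [0, 0, 1.9, 0, 255], [0, 0, 1.9, 0, 255], [0, 0, 1.9, 0, 255]],
])

```text
t: 23.02
position: [0.6584, -0.0198, 0.0469]
ee_rot: [-0.0, 0.988, -0.153, 0.001]
contact_force: [-0.1, 0.5, -5.1]
opening: 0.0239
finger_force: 69.3
```

Emit:
move_arm([
  [[0, 0, 0.3, 0, 255], [0, 0, 0.45, 0, 255], [0, 0, 0.55, 0, 255], [0, 0, 0.6, 0, 255], [0, 0, 0.65, 0, 255], [0, 0, 0.7, 0, 255], [0, 0, 0.7, 0, 255]],
])

```text
t: 23.6
position: [0.6581, -0.0198, 0.0399]
ee_rot: [0.0, 0.988, -0.153, 0.0]
contact_force: [-2.3, 0.7, -0.8]
opening: 0.024
finger_force: 70.0
```

Emit:
move_arm([
  [[0, 0, 0.05, 0, 255], [0, 0, 0.1, 0, 255], [0, 0, 0.1, 0, 255], [0, 0, 0.1, 0, 255]],
])

```text
t: 23.93
position: [0.6581, -0.0198, 0.0399]
ee_rot: [0.0, 0.988, -0.153, 0.0]
contact_force: [-6.8, 0.8, 5.0]
opening: 0.024
finger_force: 70.7
```

Emit:
move_arm([
  [[0, 0, 0, 0, 180], [0, 0, 0, 0, 120], [0, 0, 0, 0, 60], [0, 0, 0, 0, 0], [0, 0, 0, 0, 0], [0, 0, -2, 0, 0], [0, 0, -5, 0, 0], [0, 0, -9, 0, 0], [0, 0, -12, 0, 0], [0, 0, -14, 0, 0], [0, 0, -14, 0, 0], [0, 0, -14, 0, 0]],
])

```text
t: 24.93
position: [0.6589, -0.0196, 0.1798]
ee_rot: [-0.001, 0.988, -0.153, 0.002]
contact_force: [-0.2, 0.9, -0.4]
opening: 0.0854
finger_force: 0.0
```

```bash
python3 - <<'E'
from h import *
print(delta([.4525,.1075,.066]),manip.get_state()["position"])
crop("scene",260,170,130,110,4.5,"c8.png")
E
```

```text
[-23.55  -5.86  11.32] [ 0.65892333 -0.01962458  0.17981383]
```

View pics/c8.png

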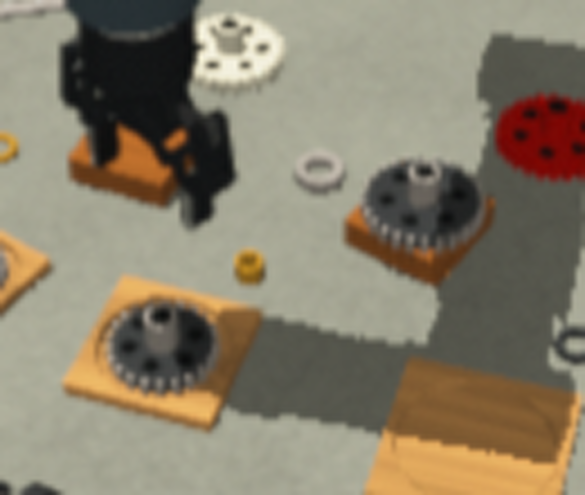

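gear_86 lies flat in its nest (crop (160,345)); gear_100 is alone on its block (hub top (424,170)).

Emit:
move_arm([
  [[-2, -0.5, 0, 0, 0], [-5.7, -1.4, 0, 0, 0], [-9.4, -2.3, 0, 0, 0], [-13.1, -3.2, 0, 0, 0], [-16.8, -4.1, 0, 0, 0], [-20.5, -5.1, 0, 0, 0], [-22.8, -5.7, 0, 0, 0], [-23.5, -5.8, 0, 0, 0], [-23.5, -5.8, 2.5, 0, 0], [-23.5, -5.8, 5.5, 0, 0], [-23.5, -5.8, 8.5, 0, 0], [-23.5, -5.8, 10.3, 0, 0]],
])

```text
t: 25.98
position: [0.4494, 0.1054, 0.0715]
ee_rot: [0.001, 0.988, -0.153, -0.002]
contact_force: [-0.8, -0.6, -0.4]
opening: 0.0851
finger_force: 0.0
```

Emit:
move_arm([
  [[0, 0, 0.6, 0, 0], [0, 0, 0.9, 0, 0], [0, 0, 0.9, 0, 0], [0, 0, 0.9, 0, 0]],
])

```text
t: 26.32
position: [0.4524, 0.1067, 0.0671]
ee_rot: [-0.0, 0.988, -0.153, 0.001]
contact_force: [0.8, -0.4, -0.1]
opening: 0.0852
finger_force: 0.0
```

Emit:
move_arm([
  [[0, 0, 0.1, 0, 120], [0, 0, 0.1, 0, 200], [0, 0, 0.1, 0, 255], [0, 0, 0.1, 0, 255], [0, 0, 0.1, 0, 255], [0, 0, 0.1, 0, 255], [0, 0, 0.1, 0, 255]],
], force=80)

```text
t: 26.9
position: [0.4525, 0.1074, 0.0663]
ee_rot: [-0.001, 0.988, -0.153, 0.001]
contact_force: [-1.5, 2.8, 5.5]
opening: 0.0236
finger_force: 78.1
```

Emit:
move_arm([
  [[0, 0, -0.5, 0, 255], [0, 0, -1.5, 0, 255], [0, 0, -3, 0, 255], [0, 0, -5, 0, 255], [0, 0, -7, 0, 255], [0, 0, -9, 0, 255], [0, 0, -10, 0, 255], [0, 0, -10, 0, 255], [0, 0, -10, 0, 255]],
])

```text
t: 27.65
position: [0.4504, 0.1062, 0.1641]
ee_rot: [0.0, 0.988, -0.153, -0.001]
contact_force: [-0.1, -0.1, -8.6]
opening: 0.0237
finger_force: 79.0
```

```bash
python3 - <<'E'
from h import *
print(delta([.6425,.228,.040]),manip.get_state()["position"])
E
```

```text
[ 14.66 -17.43  12.36] [0.45037719 0.10624249 0.16410075]
```

Emit:
move_arm([
  [[1.4, -1.7, 0, 0, 255], [3.6, -4.4, 0, 0, 255], [6, -7.3, 0, 0, 255], [8.5, -10.2, 0, 0, 255], [10.9, -13.1, 0, 0, 255], [13.1, -15.7, 0, 0, 255], [14.5, -17.4, 0, 0, 255], [14.5, -17.4, 2, 0, 255], [14.5, -17.4, 5, 0, 255], [14.5, -17.4, 8, 0, 255], [14.5, -17.4, 9.5, 0, 255], [14.5, -17.4, 9.5, 0, 255]],
])

```text
t: 28.65
position: [0.6373, 0.2265, 0.0613]
ee_rot: [0.004, 0.988, -0.153, -0.007]
contact_force: [-1.0, 0.6, -8.6]
opening: 0.0235
finger_force: 79.6
```

Emit:
move_arm([
  [[0, 0, 0.5, 0, 255], [0, 0, 1.2, 0, 255], [0, 0, 1.8, 0, 255], [0, 0, 2.1, 0, 255], [0, 0, 2.1, 0, 255], [0, 0, 2.1, 0, 255]],
])

```text
t: 29.15
position: [0.6424, 0.2286, 0.0496]
ee_rot: [-0.0, 0.988, -0.153, 0.0]
contact_force: [0.1, 0.3, -7.0]
opening: 0.0236
finger_force: 79.6
```

Emit:
move_arm([
  [[0, 0, 0.4, 0, 255], [0, 0, 0.6, 0, 255], [0, 0, 0.75, 0, 255], [0, 0, 0.85, 0, 255], [0, 0, 0.9, 0, 255], [0, 0, 0.95, 0, 255], [0, 0, 0.95, 0, 255], [0, 0, 0.95, 0, 255]],
])

```text
t: 29.82
position: [0.6424, 0.2285, 0.0405]
ee_rot: [-0.0, 0.988, -0.153, 0.0]
contact_force: [-3.1, -0.8, -2.0]
opening: 0.0234
finger_force: 80.4
```

Emit:
move_arm([
  [[0, 0, 0.05, 0, 255], [0, 0, 0.1, 0, 255], [0, 0, 0.12, 0, 255], [0, 0, 0.12, 0, 255]],
])

```text
t: 30.15
position: [0.6425, 0.2285, 0.0404]
ee_rot: [-0.0, 0.988, -0.153, 0.001]
contact_force: [-6.2, -1.9, 4.8]
opening: 0.0238
finger_force: 81.2
```

Seated. Release, rise, then draw back to clear the view.

Emit:
move_arm([
  [[0, 0, 0, 0, 180], [0, 0, 0, 0, 120], [0, 0, 0, 0, 60], [0, 0, 0, 0, 0], [0, 0, 0, 0, 0], [0, 0, -2, 0, 0], [0, 0, -5, 0, 0], [0, 0, -9, 0, 0], [0, 0, -13, 0, 0], [0, 0, -17, 0, 0], [0, 0, -20, 0, 0], [0, 0, -20, 0, 0]],
])

```text
t: 31.15
position: [0.6453, 0.229, 0.2479]
ee_rot: [-0.004, 0.988, -0.153, 0.007]
contact_force: [0.6, -0.1, 0.6]
opening: 0.0852
finger_force: 0.0
```

Emit:
move_arm([
  [[-2, 0, 0, 0, 0], [-5, 0, 0, 0, 0], [-8, 0, 0, 0, 0], [-11, 0, 0, 0, 0], [-14, 0, 0, 0, 0], [-17, 0, 0, 0, 0], [-20, 0, 0, 0, 0], [-23, 0, 0, 0, 0], [-24, 0, 0, 0, 0], [-24, 0, 0, 0, 0], [-24, 0, 0, 0, 0]],
])

```text
t: 32.07
position: [0.4137, 0.3014, 0.239]
ee_rot: [-0.0, 0.988, -0.152, 0.0]
contact_force: [0.3, -0.6, 0.2]
opening: 0.0849
finger_force: 0.0
```

```bash
python3 - <<'E'
from h import *
print(manip.get_state()["position"])
a=manip.snapshot("scene")[180:300,200:450,::-1];b=manip.snapshot("top")[120:220,170:510,::-1]
cv2.imwrite("pics/c9.png",np.vstack([cv2.resize(a,(750,360),interpolation=2),cv2.resize(b,(750,221),interpolation=2)]))
E
```

```text
[0.41369366 0.30138622 0.23903287]
```

View pics/c9.png

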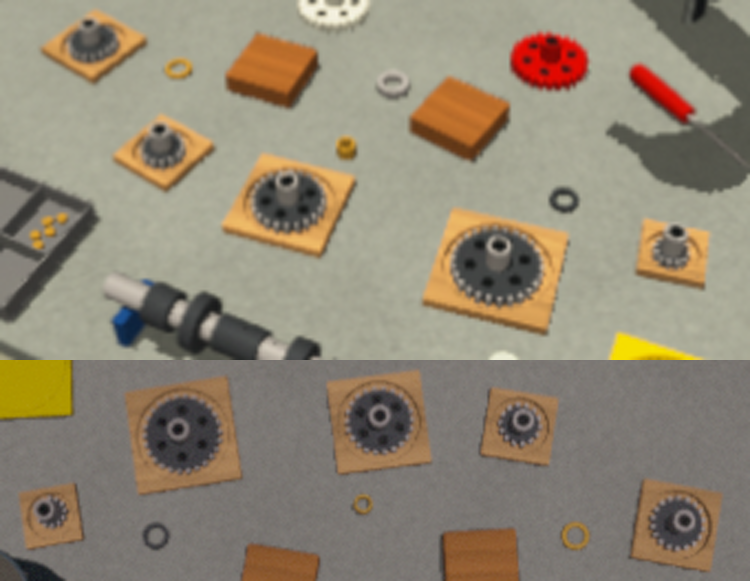

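All five gears lie flat, hub up, inside the recesses; the blocks are empty and the robot is clear.

```bash
python3 -c "
from workcell import manip
print(manip.sign_off())"
```

```text
the job is handed in; nothing more can be done
None
```

I took both stacks apart and set each of the five gears, hub up, in its own nest; the last pictures show them all lying flat in their recesses. I handed the job in at about 32 s, with the arm clear of everything.

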